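# Load a glaze sample tile in the marker and press its treadle

## Task

Take the cream sample tile out of the wooden rack, tilt it foot first into the slot of the tile marker, under the yellow hooks, straighten it until it leans fully back against the rest and let go of it. Then press the marker's treadle smoothly down to its stop, without slamming it, keep it there for about a second so that the red pad marks the tile, and let the treadle come back up. Leave the tile standing in the marker and leave the teal tile and the crockery alone.

Things in the scene. Friction and masses are not known exactly. Their poses are not given: they have to be found in the camera images.
- marker: Bench tile marker, fixed: grey base plate 185 (x) x 315 (y) mm, 12 thick, with slot and upright rest, a blue casing in front of the slot (-x) and a steel treadle on its right (-y). Origin on the table, mid-width of the slot, where the rest's face meets the slot floor; front is -x, z up. Plate spans x -145 to 40, y -210 to 105. Casing: x -125 to -67, y -108 to 20, top 50 mm above the table.
- slot (a point): Centre of the slot's floor, 12 mm above the table; marker's axes. Slot runs along y, 120 mm between end cheeks 16 mm high. Floor 13 mm wide (x -6.5 to +6.5 of this point): behind it the rest, in front a lip 10 mm high sloping outward by 30 degrees, so the mouth is 19 mm wide. The tile's foot goes in with its top leaning forward (-x) 15 to 28 degrees; then it is straightened under the hooks.
- hooks (a point): Mid-way between the two yellow hooks, level with their underside, on the rest's face, 135 mm above the table; marker's axes. The rest leans back (top to +x) 8 degrees: a backing plate 44 mm high and two posts 24 mm wide at y = +-46, open between (68 mm gap). The hooks on the posts jut 32 mm forward, 8 mm thick, underside 124 mm above the slot floor, so a tile cannot go in upright.
- home (a point): Where the tile's centre is when the tile is home: standing on the slot floor, flat against the leaning rest. 72 mm above the table; axes as the marker.
- pad: Red round marking pad, 22 mm across, sprung, on the nose of a ram 14 mm thick that sticks out of the casing 36 mm above the table; origin on its rear face, x axis towards the tile, front face 10 mm ahead. At rest the front face is 42 mm in front (-x) of the marker's origin. The treadle drives it 40 mm forward; the last 4 mm press it on a tile that is home with about 4 N.
- treadle (a joint): Treadle angle, rad: 0 = up, 0.40 = fully down on its stop. A spring returns it. Pressed at the tread it pushes back with about 5 N at first, 9 N at the end of the stroke, plus up to 4 N while the pad presses a tile; at the stop (a hard rubber bumper) the force rises steeply.
- tread (a point): Middle of the black rubber tread's top, moving with the treadle: press here from above. The treadle is a steel plate 138 x 58 mm, 8 thick, hinged at its rear on an axis along the marker's y (marker x 0, y -150, z 34 mm); up, its front is raised 0.37 rad. The tread is 56 mm long. Up, this point is about 80 mm above the table; at the stop about 38 mm.
- tile_c (a point): Centre of the cream sample tile, a loose rigid tile 8 mm thick (its x axis), 110 mm wide (y), 120 mm high (z), 0.16 to 0.34 kg, standing upright in one of the rack's two slots. Either face may look to the front in the marker.
- tile_teal_c (a point): Centre of the teal tile, same size, in the other slot of the rack; stays there.
- rack: Wooden rack fixed to the table, 150 (x) x 124 (y) mm, origin under its centre. Tiles stand on its floor 10 mm above the table in two slots 11 mm wide along y, centred at x = -35 and +35 mm; the slot walls end 32 mm above the table.
- saucer: White saucer, 140 mm across, 16 mm high, loose; origin under its centre. Leave alone.
- cup: White handled cup, 80 mm across, 65 mm high, loose; origin under its centre. Leave alone.
- bowl: Teal bowl, 110 mm across, 50 mm high, loose; origin under its centre. Leave alone.
- jar: Amber glass jar with black lid, 48 mm across, 60 mm high, loose; origin under its centre. Leave alone.
Mind the look-alikes: they are no part of the job. What is shaped like the part that bears tile_teal_c but pink or purple is not meant.

How it is judged:
On the way, in this order (a step that is already met when the one before it is completed fails the run):
1. the cream tile stands home in the marker's slot, back against the rest, and has been let go (x of tile_c in the frame of home between -0.005 and 0.005 m and y of tile_c in the frame of home between -0.008 and 0.008 m and z of tile_c in the frame of home between -0.005 and 0.005 m and angle between the z axis of tile_c and the z axis of marker, either way round below 0.21 rad and angle between the x axis of tile_c and the x axis of marker, either way round below 0.21 rad and contact force between tile and the fingers below 0.3 N), for 0.3 s.
2. the treadle is held down at its stop and the pad presses the tile (x of tile_c in the frame of home between -0.005 and 0.005 m and y of tile_c in the frame of home between -0.008 and 0.008 m and z of tile_c in the frame of home between -0.005 and 0.005 m and angle between the z axis of tile_c and the z axis of marker, either way round below 0.21 rad and angle between the x axis of tile_c and the x axis of marker, either way round below 0.21 rad and value of joint treadle above 0.385 rad and contact force between pad and tile above 1.5 N), for 0.5 s.
At the end, for the whole second after the job is handed in: The cream tile stands at rest in the marker's slot: its centre within 5 mm (x, z) and 8 mm (y) of home, leaning back on the rest (within 12 degrees of vertical); the treadle is back up (below 0.04 rad); the teal tile still stands in the rack (x of tile_c in the frame of home between -0.005 and 0.005 m and y of tile_c in the frame of home between -0.008 and 0.008 m and z of tile_c in the frame of home between -0.005 and 0.005 m and angle between the z axis of tile_c and the z axis of marker, either way round below 0.21 rad and angle between the x axis of tile_c and the x axis of marker, either way round below 0.21 rad and value of joint treadle below 0.04 rad and linear speed of tile below 0.02 m/s and horizontal distance between tile_teal_c and rack below 0.05 m and height (world z) of tile_teal_c between 0.06 and 0.08 m); the robot touches nothing.
It fails at once if the robot bears on the marker or its treadle with more than 40 N (contact force between marker and the fingers above 40 N or contact force between marker and the arm above 40 N).
It fails at once if the teal tile or the crockery is moved by more than 25 mm (distance of any of tile_teal_c, saucer, cup, bowl, jar from where it was at the start of the episode above 0.025 m).
It also fails if it takes over 61 s, if anything falls off the work surface, if the arm or the gripper's body presses on something with over 40 N, if the wrist force passes 120 N, or if a joint passes its speed limit or range.

## Robot

A 6-joint arm with a two-finger parallel gripper is mounted at the origin on the work surface. World frame = base frame: x ahead of the robot, y to its left, z up, the work surface at z = 0. Lengths are in m, angles in rad, forces in N, time in s.
With the tool pointing down it reaches from about 0.325 to 0.9 m from the base axis. Payload 6.1 kg.
Tool frame: the origin (TCP) lies midway between the tips of the shut fingers; the grasp point (between the pads) lies 19 mm behind it; z points along the fingers, y is the direction in which the jaws open and shut (so a half turn about z gives the same grasp; the last joint's range is limited). The gripper opens to 87 mm and grips with 3 to 60 N. Pads are 19 mm wide; open, the fingers measure 117 mm over their backs; the gripper's body (75 mm by 190 mm) begins 51 mm behind the grasp point.
Start: joints at [-1.323, 0.22, 1.526, -0, 1.395, -0.126], TCP at [0.228, -0.582, 0.223] pointing down, gripper open.
Joint ranges: [-2.98, 2.98], [-0.91, 2.08], [0.09, 2.57], [-1.24, 4.39], [0.2, 2.65], [-2.68, 2.68]. Speed limits (rad/s): [2.57, 2.57, 3.01, 3.14, 3.14, 3.14].

## Interface

Orientations are given as a rotation vector (axis times angle).
In Python, from cell import * gives the robot as it stands.
- The arm moves only by the tool servo_tool, never from a script. Its argument "deltas" is a list of rows, each a list of 5 numbers: the finger opening in cm, from 0 to 8.7, then the shift along the tool's x, y, z in cm, then the turn about the tool's z in rad. In form: [[grip, dx, dy, dz, spin], ...]. A call has exactly 8 rows; each row is the pose to reach, as a shift and turn from the pose commanded when the call began, along the tool's axes at that moment; what a row does not reach only later rows make up. A row lasts 1/12 s, in which the tool goes at most 41.7 mm and 7.16 degrees, less where a joint would pass 70% of its speed; a pose out of reach is approached as far as the arm can. A call with a gripper value outside its range is refused whole. The fingers move at their own pace and stop on an object; the grip force is fixed at half the most. Time passes only in rows, so rows that repeat a pose let the fingers close, or fill a call up. It gives the time, the measured TCP pose, the force and the opening at its end, in the units of the state.
- read_state(): the state, without advancing time (a new reading comes with each control period).
- capture(name): name is "side" or "top"; returns a dict with "frame" (400x640x3 uint8, red, green, blue), "z_map" (400x640 float32, m along the optical axis (not along the pixel's ray), 0 where there is no reading), "fx", "fy", "cx", "cy" (pixels), "T" (4x4, takes a point from camera to world coordinates). Camera axes: x right, y down, z forward; pixel columns grow to the right and rows downward; lengths in m; the calibration is good to about 2 mm. A picture is of the moment at which its call begins.
- job_done(): hands the job in, once; it reports no verdict.
The state is a dict: "clock": time; "qpos": joint angles; "dq": joint speeds; "tau": joint torques, N m; "tcp_pos": TCP position; "tcp_rot": TCP orientation; "contact_force": force on the tool from outside, world axes, zero at the start; "wrist_torque": the same for the moment, N m; "grip_width": finger opening in m.
Only numpy, scipy, OpenCV 4.12 (cv2) and the standard library are available. Lean on these libraries where they do the work, as an engineer would, in place of code of your own. Each camera call takes 0.05 s, during which the arm holds its last target.

## Working session

There is one attempt and no reset: what is moved stays moved. The work goes in short steps, Python scripts to look and compute and a tool call to move; the robot and the scene stay as the last step left them, time stands still between calls to the robot, and variables do not carry over. Pictures are saved under pics/ and viewed, and the job is handed in when it is done.

Besides the shell and the picture viewer there is one more tool, called after "Emit:" in YAML: its name, and indented under it one key for each argument. servo_tool: Moves the arm, as the interface text tells. Its arguments: {"type":"object","properties":{"deltas":{"type":"array"}},"required":["deltas"]}

```bash
mkdir -p pics; cat > h.py <<'E'
from cell import *
import numpy as np, cv2
from scipy.spatial.transform import Rotation as R
def snap(n,tag):
    c=capture(n); cv2.imwrite(f'pics/{tag}.png',c['frame'][:,:,::-1]); np.savez(f'pics/{tag}.npz',**c); return c
def ld(tag): return dict(np.load(f'pics/{tag}.npz'))
def pts(c):
    h,w=c['z_map'].shape; v,u=np.mgrid[:h,:w]; z=c['z_map']
    P=np.stack([(u-c['cx'])/c['fx']*z,(v-c['cy'])/c['fy']*z,z],-1)
    return P@c['T'][:3,:3].T+c['T'][:3,3]
def st():
    s=read_state(); print('t',round(s['clock'],2),'tcp',np.round(s['tcp_pos'],4),'F',np.round(s['contact_force'],1),'w',round(s['grip_width'],4))
    print('R',np.round(R.from_rotvec(s['tcp_rot']).as_matrix(),3).tolist(),'q',np.round(s['qpos'],2)); return s
E
python3 - <<'E'
from h import *
st()
for n in('side','top'):
    c=snap(n,n+'0'); print(n,c['T'].round(3).tolist(),c['fx'])
E
```

```text
t 0.0 tcp [ 0.2281 -0.5812  0.2214] F [-1.  -0.2 -0. ] w 0.087
R [[0.931, 0.365, -0.0], [0.365, -0.931, 0.002], [0.0, -0.002, -1.0]] q [-1.32  0.22  1.53  0.    1.39 -0.13]
side [[-0.953, -0.181, 0.244, 0.192], [-0.304, 0.54, -0.785, 0.992], [0.01, -0.822, -0.569, 0.797], [0.0, 0.0, 0.0, 1.0]] 408.9151378953495
top [[0.027, -0.998, 0.061, 0.421], [-1.0, -0.026, 0.015, -0.002], [-0.014, -0.061, -0.998, 1.178], [0.0, 0.0, 0.0, 1.0]] 426.93873884924244
```

View pics/top0.png

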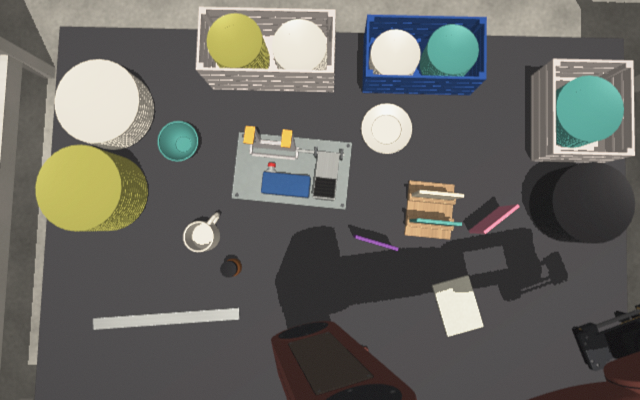

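View pics/side0.png

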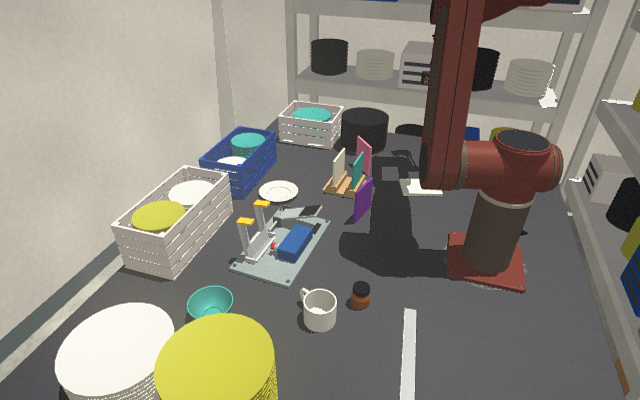

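```bash
python3 - <<'E'
from h import *
c=ld('top0');f=c['frame']
a=cv2.resize(f[115:220,225:360],None,fx=5.8,fy=5.6,interpolation=cv2.INTER_CUBIC);cv2.imwrite('pics/zm.png',a[:,:,::-1])
a=cv2.resize(f[165:265,350:530],None,fx=4.4,fy=5,interpolation=cv2.INTER_CUBIC);cv2.imwrite('pics/zr.png',a[:,:,::-1])
P=pts(c)
hsv=cv2.cvtColor(f,cv2.COLOR_RGB2HSV)
def ray(u,v,z):
    d=c['T'][:3,:3]@np.array([(u-c['cx'])/c['fx'],(v-c['cy'])/c['fy'],1]);o=c['T'][:3,3]
    return o+d*(z-o[2])/d[2]
# height bands
H=P[:,:,2]
def comps(m,name,z=None,amin=15):
    n,l,s,ce=cv2.connectedComponentsWithStats(m.astype(np.uint8))
    for i in range(1,n):
        if s[i,4]>=amin:
            q=P[l==i]; r=cv2.minAreaRect(np.argwhere(l==i)[:,::-1].astype(np.float32))
            print(name,s[i].tolist(),'c',ce[i].round(1),'xyz',np.median(q,0).round(4),'zmax',q[:,2].max().round(3))
box=np.zeros(H.shape,bool);box[115:260,225:530]=1
comps(box&(hsv[:,:,0]>15)&(hsv[:,:,0]<28)&(hsv[:,:,1]>170)&(hsv[:,:,2]>150),'yel')
comps(box&(abs(hsv[:,:,0].astype(int)-110)<12)&(hsv[:,:,1]>120),'blue')
comps(box&((hsv[:,:,0]<6)|(hsv[:,:,0]>174))&(hsv[:,:,1]>150)&(hsv[:,:,2]>100),'red',amin=5)
comps(box&(H>0.115)&(H<.16),'tall',amin=10)
comps(box&(H>0.02)&(H<.045),'low',amin=40)
np.set_printoptions(suppress=True)
E
```

```text
blue [261, 172, 49, 25, 983] c [285.5 184.1] xyz [0.5315 0.1296 0.0508] zmax 1.178
red [268, 163, 7, 4, 20] c [271.2 164.2] xyz [0.5851 0.1712 0.0449] zmax 0.049
tall [243, 126, 14, 19, 192] c [249.5 135. ] xyz [0.6419 0.2115 0.1448] zmax 0.151
tall [281, 130, 12, 19, 183] c [286.3 138.7] xyz [0.6352 0.1209 0.1449] zmax 0.153
tall [418, 190, 46, 8, 173] c [440.8 193.9] xyz [ 0.5099 -0.2613  0.1298] zmax 0.136
tall [483, 205, 37, 29, 161] c [500.9 219. ] xyz [ 0.4525 -0.4117  0.12  ] zmax 0.125
tall [416, 219, 46, 7, 157] c [438.4 222.1] xyz [ 0.4405 -0.257   0.1297] zmax 0.136
tall [355, 236, 44, 15, 140] c [376.6 243.1] xyz [ 0.3851 -0.1073  0.1202] zmax 0.125
low [249, 144, 66, 16, 309] c [278.8 151. ] xyz [0.6263 0.1562 0.0288] zmax 0.045
low [317, 148, 24, 14, 144] c [328.3 155.1] xyz [0.6147 0.0197 0.0407] zmax 0.045
low [409, 189, 47, 16, 271] c [428.9 198.8] xyz [ 0.502  -0.2516  0.0324] zmax 0.043
low [471, 206, 35, 28, 87] c [485.9 220. ] xyz [ 0.4512 -0.4049  0.0334] zmax 0.045
low [406, 215, 48, 16, 348] c [428.5 222.8] xyz [ 0.4359 -0.2537  0.0322] zmax 0.044
```

View pics/zm.png

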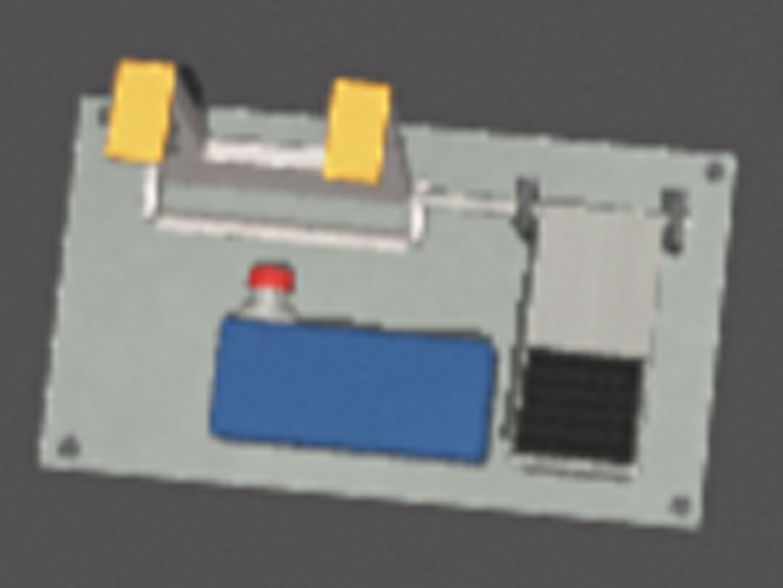

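View pics/zr.png

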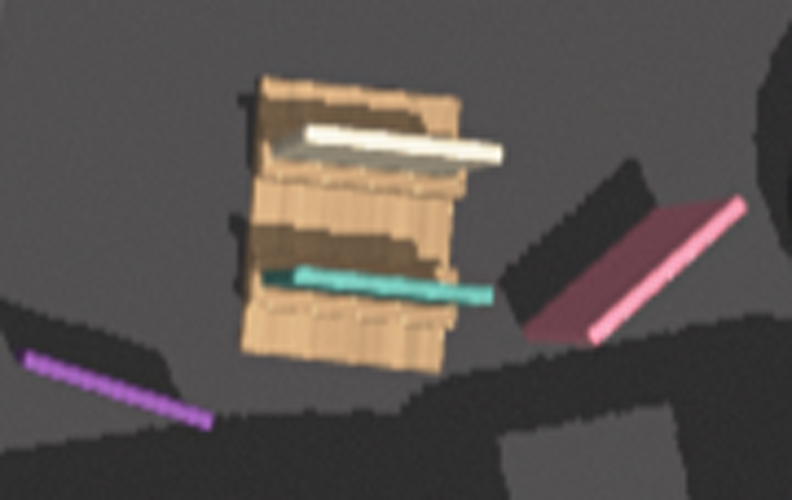

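```bash
cat > meas.py <<'E'
from h import *
c=ld('top0');f=c['frame'];P=pts(c);H=P[:,:,2]
hsv=cv2.cvtColor(f,cv2.COLOR_RGB2HSV)
def ray(u,v,z,c=c):
    d=np.stack([(u-c['cx'])/c['fx'],(v-c['cy'])/c['fy'],np.ones_like(u)],-1)@c['T'][:3,:3].T;o=c['T'][:3,3]
    return o+d*((z-o[2])/d[...,2])[...,None]
def rect(m,z,name):
    m=m.astype(np.uint8);n,l,s,_=cv2.connectedComponentsWithStats(m);i=1+np.argmax(s[1:,4])
    vu=np.argwhere(l==i).astype(float);X=ray(vu[:,1],vu[:,0],z)
    r=cv2.minAreaRect(X[:,:2].astype(np.float32));
    print(name,'n',len(X),'c',np.round(r[0],4),'size',np.round(r[1],4),'ang',round(r[2],2),'meanz',P[l==i][:,2].mean().round(4));return r
E
python3 - <<'E'
from meas import *
box=np.zeros(H.shape,bool);box[125:218,225:360]=1
rect(box&(abs(H-.012)<.007)&(f.min(2)>100),.012,'plate')
rect(box&(abs(hsv[:,:,0].astype(int)-110)<12)&(hsv[:,:,1]>120)&(H>.04)&(H<.06),.05,'casing')
for x0,x1 in((235,265),(275,300)):
    b=np.zeros_like(box);b[115:160,x0:x1]=1
    rect(b&(hsv[:,:,0]>15)&(hsv[:,:,0]<30)&(hsv[:,:,1]>120)&(H>.13)&(H<.16),.1455,'hook')
b=np.zeros_like(box);b[170:205,305:345]=1
rect(b&(f.max(2)<60)&(H>.04),.07,'tread')
for y0,y1,n in((186,204,'cream'),(214,230,'teal')):
    b=np.zeros_like(box);b[y0:y1,400:475]=1
    rect(b&(H>.122)&(H<.14),.13,n)
b=np.zeros_like(box);b[170:250,400:475]=1
rect(b&(hsv[:,:,0]<22)&(hsv[:,:,1]>60)&(H>.02)&(H<.045),.032,'rack')
st()
E
```

```text
plate n 4312 c [0.5748 0.1202] size [0.3164 0.1861] ang 85.91 meanz 0.0129
casing n 978 c [0.5319 0.1305] size [0.1254 0.0558] ang 85.99 meanz 0.0508
hook n 167 c [0.6414 0.2128] size [0.024  0.0418] ang 84.17 meanz 0.1452
hook n 168 c [0.6348 0.1214] size [0.0238 0.0426] ang 84.88 meanz 0.1453
tread n 335 c [0.5249 0.0266] size [0.0505 0.0453] ang 85.73 meanz 0.0831
cream n 159 c [ 0.5102 -0.2606] size [0.1105 0.0086] ang 86.0 meanz 0.1298
teal n 150 c [ 0.4406 -0.2575] size [0.1078 0.0081] ang 86.08 meanz 0.13
rack n 261 c [ 0.508  -0.2617] size [0.1262 0.0313] ang 83.32 meanz 0.0317
t 0.1 tcp [ 0.2281 -0.5813  0.2215] F [-0.2  0.2 -0.3] w 0.0869
R [[0.931, 0.365, -0.0], [0.365, -0.931, 0.002], [0.0, -0.002, -1.0]] q [-1.32  0.22  1.53  0.    1.39 -0.13]
```

Emit:
servo_tool:
  deltas:
    - [3, 2.8, -1.5, 0, -0.11]
    - [3, 5.6, -3, 0, -0.22]
    - [3, 8.5, -4.5, 0, -0.33]
    - [3, 11.3, -6, 0, -0.44]
    - [3, 14.2, -7.5, 0, -0.55]
    - [3, 17, -9, 0, -0.66]
    - [3, 20, -10.5, 0, -0.77]
    - [3, 22.8, -11.8, 0, -0.88]

```text
clock: 0.77
tcp_pos: [0.3981, -0.3869, 0.2221]
tcp_rot: [-2.538, -1.849, -0.0]
contact_force: [0.2, -0.5, 0.2]
grip_width: 0.0418
```

```bash
cat >> h.py <<'E'
def tgt(x,y,z,yaw_y=None):
    s=st();M=R.from_rotvec(s['tcp_rot']).as_matrix();d=M.T@(np.array([x,y,z])-s['tcp_pos'])
    a=np.degrees(np.arctan2(M[1,1],M[0,1]));print('cm',(d*100).round(2),'yaw_y',a.round(2))
    if yaw_y is not None: print('spin',-np.radians(yaw_y-a).round(4))
E
python3 -c "
from h import *
tgt(.5102,-.2606,.18,-4.05)"
```

```text
t 0.77 tcp [ 0.3981 -0.3869  0.2221] F [ 0.2 -0.5  0.2] w 0.0418
R [[0.307, 0.952, -0.0], [0.952, -0.307, 0.001], [0.001, -0.001, -1.0]] q [-0.91  0.05  1.71  0.    1.38 -0.6 ]
cm [15.45  6.8   4.22] yaw_y -17.85
spin -0.2409
```

Emit:
servo_tool:
  deltas:
    - [3, 2.5, 1.1, 0.6, -0.06]
    - [3, 5, 2.2, 1.2, -0.12]
    - [3, 7.5, 3.3, 1.8, -0.18]
    - [3, 10, 4.4, 2.4, -0.23]
    - [3, 12.5, 5.5, 3.2, -0.235]
    - [3, 15.3, 6.7, 4, -0.235]
    - [3, 15.3, 6.7, 4, -0.235]
    - [3, 15.3, 6.7, 4, -0.235]

```text
clock: 1.43
tcp_pos: [0.5088, -0.2626, 0.1814]
tcp_rot: [-2.306, -2.131, 0.001]
contact_force: [0.0, -0.1, -0.0]
grip_width: 0.0301
```

```bash
python3 - <<'E'
from h import *
tgt(.5102,-.2606,.127,-4.05)
snap('top','top1');snap('side','side1')
f=ld('side1')['frame'];cv2.imwrite('pics/s1z.png',cv2.resize(f[100:230,280:440],None,fx=4.5,fy=4.5)[:,:,::-1])
E
```

```text
t 1.43 tcp [ 0.5088 -0.2626  0.1814] F [ 0.  -0.1 -0. ] w 0.0301
R [[0.079, 0.997, -0.002], [0.997, -0.079, 0.001], [0.001, -0.002, -1.0]] q [-0.61  0.13  1.71 -0.    1.31 -0.54]
cm [0.21 0.13 5.44] yaw_y -4.53
spin -0.0083
```

View pics/s1z.png

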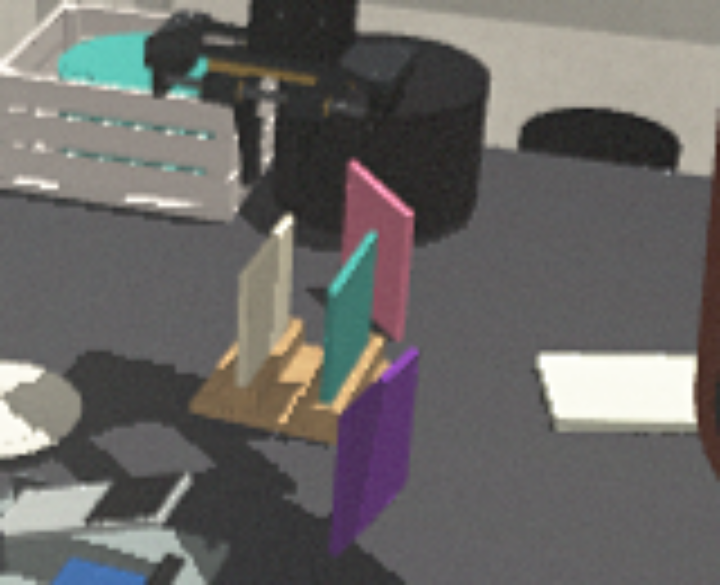

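Emit:
servo_tool:
  deltas:
    - [3, 0.2, 0.1, 1.5, -0.008]
    - [3, 0.2, 0.13, 3, -0.008]
    - [3, 0.2, 0.13, 4.5, -0.008]
    - [3, 0.2, 0.13, 5.5, -0.008]
    - [1.4, 0.2, 0.13, 5.6, -0.008]
    - [0.6, 0.2, 0.13, 5.6, -0.008]
    - [0.5, 0.2, 0.13, 5.6, -0.008]
    - [0.5, 0.2, 0.13, 5.6, -0.008]

```text
clock: 2.2
tcp_pos: [0.5108, -0.2631, 0.1278]
tcp_rot: [2.301, 2.136, 0.001]
contact_force: [-0.1, 0.8, 1.5]
grip_width: 0.0108
```

```bash
python3 - <<'E'
from h import *
tgt(.5102,-.2606,.125,-4.05)
E
```

```text
t 2.2 tcp [ 0.5108 -0.2631  0.1278] F [-0.1  0.8  1.5] w 0.0108
R [[0.074, 0.997, 0.002], [0.997, -0.074, -0.001], [-0.001, 0.002, -1.0]] q [-0.61  0.19  1.75 -0.    1.2  -0.54]
cm [ 0.25 -0.08  0.28] yaw_y -4.26
spin -0.0037
```

Emit:
servo_tool:
  deltas:
    - [0.5, 0, 0, 0, 0]
    - [0.5, 0, 0, 0, 0]
    - [0.5, 0, 0, 0, 0]
    - [0.5, 0, 0, 0, 0]
    - [0.5, 0, 0, 0, 0]
    - [0.5, 0, 0, 0, 0]
    - [0.5, 0, 0, 0, 0]
    - [0.5, 0, 0, 0, 0]

```text
clock: 2.87
tcp_pos: [0.5109, -0.2629, 0.1277]
tcp_rot: [2.3, 2.136, 0.001]
contact_force: [-0.0, -1.3, 5.6]
grip_width: 0.0069
```

```bash
python3 - <<'E'
from h import *
tgt(.5102,-.2606,.125,-4.05)
E
```

```text
t 2.87 tcp [ 0.5109 -0.2629  0.1277] F [-0.  -1.3  5.6] w 0.0069
R [[0.074, 0.997, 0.002], [0.997, -0.074, -0.001], [-0.001, 0.002, -1.0]] q [-0.61  0.19  1.75 -0.    1.2  -0.54]
cm [ 0.22 -0.09  0.27] yaw_y -4.23
spin -0.0032
```

Emit:
servo_tool:
  deltas:
    - [2, 0, 0, 0, 0]
    - [2.5, 0, 0, 0, 0]
    - [2.5, 0, 0, 0, 0]
    - [2.5, 0.2, -0.05, 0.2, 0]
    - [2.5, 0.2, -0.05, 0.4, 0]
    - [2.5, 0.2, -0.05, 0.4, 0]
    - [2.5, 0.2, -0.05, 0.4, 0]
    - [2.5, 0.2, -0.05, 0.4, 0]

```text
clock: 3.53
tcp_pos: [0.5098, -0.2602, 0.1223]
tcp_rot: [-2.302, -2.138, 0.0]
contact_force: [0.3, 0.5, 0.1]
grip_width: 0.0251
```

```bash
python3 - <<'E'
from h import *
tgt(.5102,-.2606,.125,-4.05)
for n in('top','side'): snap(n,n+'2')
f=ld('side2')['frame'];cv2.imwrite('pics/s2z.png',cv2.resize(f[80:210,280:440],None,fx=4.5,fy=4.5)[:,:,::-1])
f=ld('top2')['frame'];cv2.imwrite('pics/t2z.png',cv2.resize(f[165:265,350:530],None,fx=4.4,fy=5)[:,:,::-1])
E
```

```text
t 3.53 tcp [ 0.5098 -0.2602  0.1223] F [0.3 0.5 0.1] w 0.0251
R [[0.074, 0.997, -0.0], [0.997, -0.074, 0.0], [0.0, -0.0, -1.0]] q [-0.61  0.19  1.76  0.    1.19 -0.54]
cm [-0.03  0.05 -0.27] yaw_y -4.24
spin -0.0033
```

View pics/s2z.png

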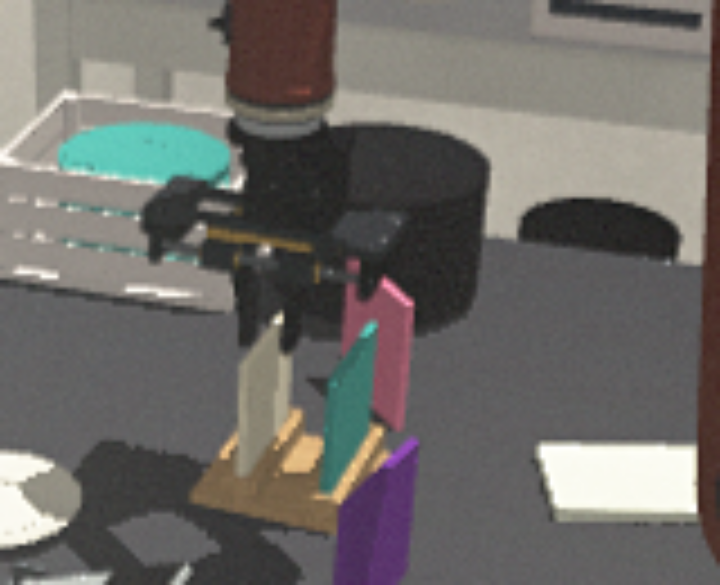

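View pics/t2z.png

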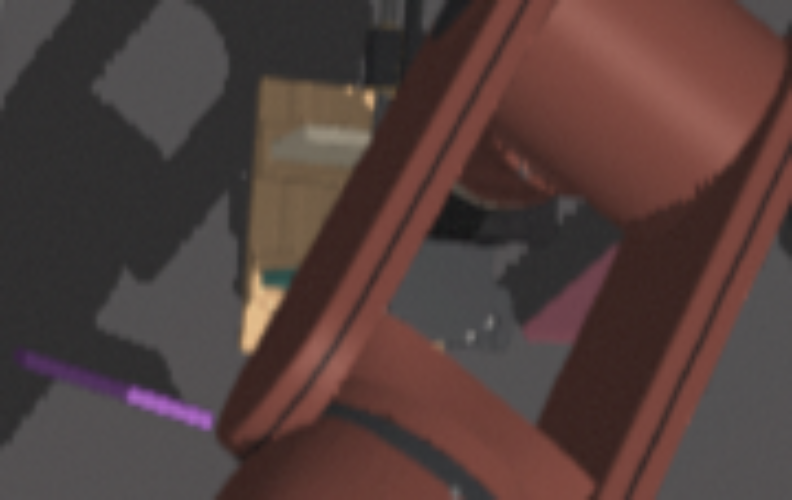

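Emit:
servo_tool:
  deltas:
    - [1.2, 0, 0, 0, 0]
    - [0.5, 0, 0, 0, 0]
    - [0.5, 0, 0, 0, 0]
    - [0.5, 0, 0, 0, 0]
    - [0.5, 0, 0, 0, 0]
    - [0.5, 0, 0, 0, 0]
    - [0.5, 0, 0, 0, 0]
    - [0.5, 0, 0, 0, 0]

```text
clock: 4.3
tcp_pos: [0.5099, -0.2604, 0.1226]
tcp_rot: [2.302, 2.138, 0.0]
contact_force: [0.2, -0.3, 0.8]
grip_width: 0.0073
```

Emit:
servo_tool:
  deltas:
    - [0.5, 0, 0, -0.3, 0]
    - [0.5, 0, 0, -0.6, 0]
    - [0.5, 0, 0, -1, 0]
    - [0.5, 0, -0.3, -1, 0]
    - [0.5, 0, -0.7, -1, 0]
    - [0.5, 0, -1.1, -1, 0]
    - [0.5, 0, -1.5, -1, 0]
    - [0.5, 0, -1.5, -1, 0]

```text
clock: 4.97
tcp_pos: [0.4946, -0.2593, 0.1329]
tcp_rot: [2.302, 2.137, 0.0]
contact_force: [3.2, -1.6, 0.6]
grip_width: 0.0076
```

```bash
python3 - <<'E'
from h import *
st()
for n in('side',): snap(n,n+'3')
f=ld('side3')['frame'];cv2.imwrite('pics/s3z.png',cv2.resize(f[100:210,300:400],None,fx=5.4,fy=5.4)[:,:,::-1])
E
```

```text
t 4.97 tcp [ 0.4946 -0.2593  0.1329] F [ 3.2 -1.6  0.6] w 0.0076
R [[0.074, 0.997, 0.001], [0.997, -0.074, -0.0], [-0.0, 0.001, -1.0]] q [-0.62  0.14  1.79  0.    1.21 -0.55]
```

View pics/s3z.png

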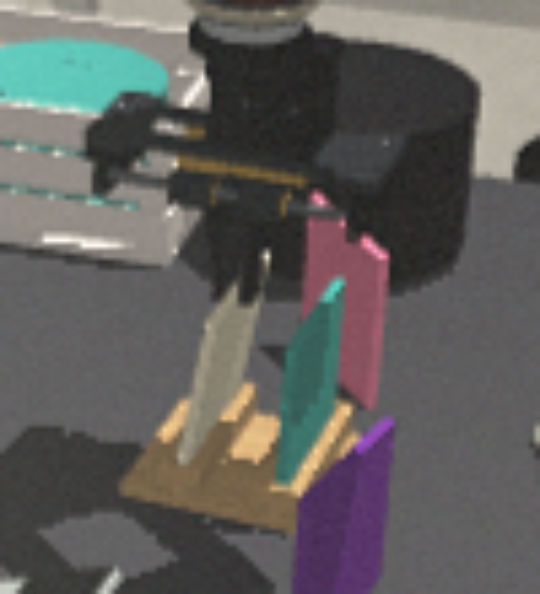

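Emit:
servo_tool:
  deltas:
    - [0.5, 0, -0.2, 0, 0]
    - [0.5, 0, -0.4, 0, 0]
    - [0.5, 0, -0.6, 0.05, 0]
    - [0.5, 0, -0.8, 0.1, 0]
    - [0.5, 0, -1.0, 0.15, 0]
    - [0.5, 0, -1.2, 0.2, 0]
    - [0.5, 0, -1.2, 0.2, 0]
    - [0.5, 0, -1.2, 0.2, 0]

```text
clock: 5.68
tcp_pos: [0.4829, -0.2584, 0.1307]
tcp_rot: [2.302, 2.137, 0.0]
contact_force: [3.1, -0.1, 1.3]
grip_width: 0.0079
```

```bash
python3 - <<'E'
from h import *
st()
for n in('side',): snap(n,n+'4')
f=ld('side4')['frame'];cv2.imwrite('pics/s4z.png',cv2.resize(f[100:210,300:400],None,fx=5.4,fy=5.4)[:,:,::-1])
E
```

```text
t 5.68 tcp [ 0.4829 -0.2584  0.1307] F [ 3.1 -0.1  1.3] w 0.0079
R [[0.074, 0.997, 0.0], [0.997, -0.074, -0.0], [-0.0, 0.0, -1.0]] q [-0.64  0.12  1.82  0.    1.2  -0.56]
```

View pics/s4z.png

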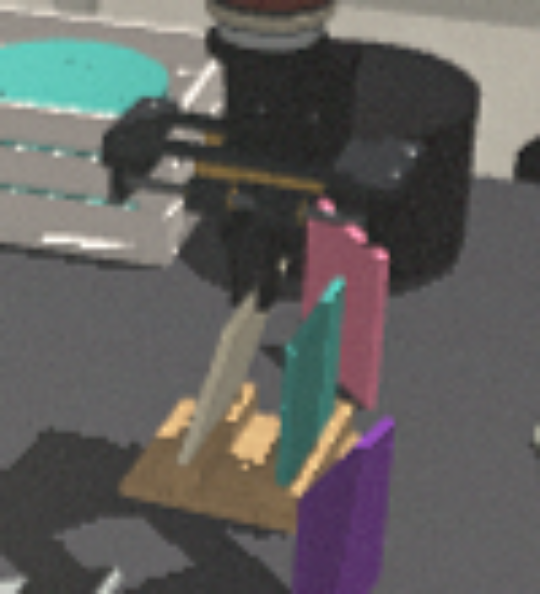

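Emit:
servo_tool:
  deltas:
    - [0.5, 0, 0, -0.4, 0]
    - [0.5, 0, 0, -0.8, 0]
    - [0.5, 0, 0, -1.2, 0]
    - [0.5, 0, 0, -1.8, 0]
    - [0.5, 0, 0, -2.4, 0]
    - [0.5, 0, 0, -3.4, 0]
    - [0.5, 0, 0, -4.4, 0]
    - [0.5, 0, 0, -5.4, 0]

```text
clock: 6.4
tcp_pos: [0.4828, -0.2584, 0.1858]
tcp_rot: [2.302, 2.138, -0.0]
contact_force: [0.9, -0.2, -2.4]
grip_width: 0.0077
```

```bash
python3 - <<'E'
from h import *
st()
for n in('side','top'): snap(n,n+'5')
f=ld('side5')['frame'];cv2.imwrite('pics/s5z.png',cv2.resize(f[60:210,290:410],None,fx=4,fy=4)[:,:,::-1])
E
```

```text
t 6.4 tcp [ 0.4828 -0.2584  0.1858] F [ 0.9 -0.2 -2.4] w 0.0077
R [[0.074, 0.997, -0.0], [0.997, -0.074, -0.0], [-0.0, -0.0, -1.0]] q [-0.64  0.07  1.77 -0.    1.31 -0.56]
```

View pics/s5z.png

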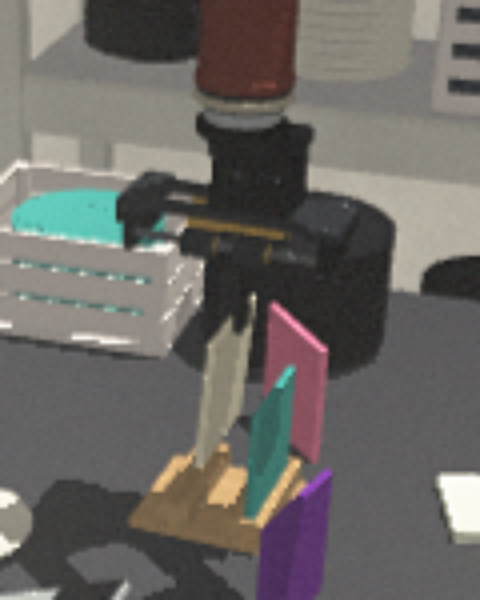

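```bash
cat >> h.py <<'E'
def plane(tag,u0,u1,v0,v1,ctr,rad=0.13,smax=60):
    c=ld(tag);P=pts(c);f=c['frame'];hsv=cv2.cvtColor(f,cv2.COLOR_RGB2HSV)
    m=np.zeros(P.shape[:2],bool);m[v0:v1,u0:u1]=1
    m&=(hsv[:,:,0]>15)&(hsv[:,:,0]<40)&(f.max(2)>110)&(hsv[:,:,1]<smax)&(hsv[:,:,1]>8)&(np.linalg.norm(P-ctr,axis=2)<rad)
    Q=P[m]
    for _ in range(4):
        g=np.median(Q,0) if _==0 else Q.mean(0);U,S,V=np.linalg.svd(Q-g,full_matrices=False);n=V[2]
        if n[0]<0:n=-n
        d=(Q-g)@n;Q=Q[abs(d)<max(2*d.std(),.0015)]
    ps=np.radians(-4.1);X=np.array([np.cos(ps),np.sin(ps),0]);Y=np.array([-X[1],X[0],0])
    nl=np.array([n@X,n@Y,n[2]])
    print(tag,'N',len(Q),'g',g.round(4),'n(marker)',nl.round(3),'tilt fwd deg',np.degrees(np.arctan2(nl[2],nl[0])).round(1),'yaw',np.degrees(np.arctan2(nl[1],nl[0])).round(1),'zrange',Q[:,2].min().round(3),Q[:,2].max().round(3),'res',d.std().round(4))
    return m,Q,n
E
python3 - <<'E'
from h import *
m,Q,n=plane('side5',325,365,120,185,np.array([.5,-.26,.13]))
v=np.argwhere(m);print(v.min(0),v.max(0))
m,Q,n=plane('top5',380,500,150,230,np.array([.5,-.26,.13]))
E
```

```text
side5 N 249 g [ 0.4803 -0.2486  0.1314] n(marker) [ 0.998 -0.011  0.068] tilt fwd deg 3.9 yaw -0.6 zrange 0.072 0.192 res 0.001
[134 339] [183 360]
top5 N 70 g [ 0.4886 -0.2228  0.1671] n(marker) [0.994 0.057 0.09 ] tilt fwd deg 5.2 yaw 3.3 zrange 0.03 0.197 res 0.0017
```

Emit:
servo_tool:
  deltas:
    - [0.5, 0.5, 0, -0.8, 0]
    - [0.5, 2, 0.2, -1.8, 0]
    - [0.5, 4.5, 0.5, -2.6, 0]
    - [0.5, 7.5, 1, -3.4, 0]
    - [0.5, 10.5, 1.5, -3.4, 0]
    - [0.5, 13.5, 2, -3.4, 0]
    - [0.5, 16.5, 2.5, -3.4, 0]
    - [0.5, 19.5, 3, -3.4, 0]

```text
clock: 7.17
tcp_pos: [0.527, -0.0642, 0.2186]
tcp_rot: [-2.302, -2.137, 0.0]
contact_force: [1.1, -0.3, -2.0]
grip_width: 0.0076
```

Emit:
servo_tool:
  deltas:
    - [0.5, 3, 0.5, 0, 0]
    - [0.5, 6, 1, 0, 0]
    - [0.5, 9, 1.5, 0, 0]
    - [0.5, 12, 2, 0, 0]
    - [0.5, 15, 2.5, 0, 0]
    - [0.5, 18, 3, 0, 0]
    - [0.5, 20.5, 3.4, 0, 0]
    - [0.5, 22, 3.6, 0, 0]

```text
clock: 7.83
tcp_pos: [0.5791, 0.1536, 0.2183]
tcp_rot: [-2.299, -2.139, 0.0]
contact_force: [0.2, -1.0, -1.6]
grip_width: 0.0075
```

```bash
python3 - <<'E'
from h import *
tgt(.581,.171,.19,-4.1)
for n in('side','top'): snap(n,n+'6')
E
```

```text
t 7.83 tcp [0.5791 0.1536 0.2183] F [ 0.2 -1.  -1.6] w 0.0075
R [[0.072, 0.997, -0.001], [0.997, -0.072, 0.001], [0.001, -0.001, -1.0]] q [0.13 0.16 1.6  0.   1.38 0.2 ]
cm [1.75 0.07 2.84] yaw_y -4.12
spin -0.0004
```

View pics/side6.png

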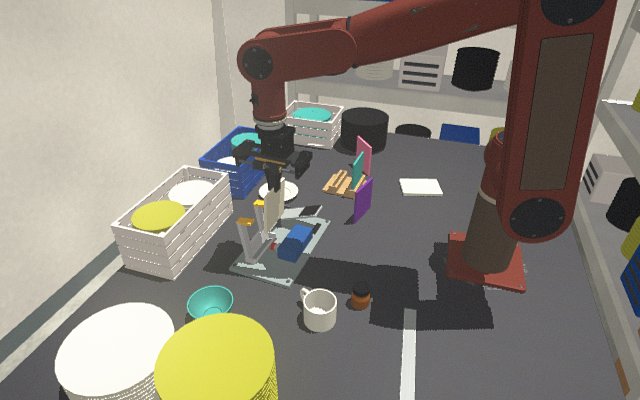

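Emit:
servo_tool:
  deltas:
    - [0.5, 0.4, 0, 0.6, 0]
    - [0.5, 0.8, 0.05, 1.4, 0]
    - [0.5, 1.2, 0.05, 2.2, 0]
    - [0.5, 1.6, 0.07, 3.0, 0]
    - [0.5, 1.75, 0.07, 3.8, 0]
    - [0.5, 1.75, 0.07, 4.6, 0]
    - [0.5, 1.75, 0.07, 4.6, 0]
    - [0.5, 1.75, 0.07, 4.6, 0]

```text
clock: 8.6
tcp_pos: [0.5808, 0.1677, 0.1715]
tcp_rot: [-2.302, -2.137, 0.003]
contact_force: [-0.4, 0.1, -1.3]
grip_width: 0.0075
```

```bash
python3 - <<'E'
from h import *
tgt(.6111,.1694,.17,-4.1)
for n in('side','top'): snap(n,n+'7')
f=ld('side7')['frame'];cv2.imwrite('pics/s7z.png',cv2.resize(f[140:290,220:340],None,fx=4,fy=4)[:,:,::-1])
f=ld('top7')['frame'];cv2.imwrite('pics/t7z.png',cv2.resize(f[105:215,225:360],None,fx=4,fy=4)[:,:,::-1])
E
```

```text
t 8.6 tcp [0.5808 0.1677 0.1715] F [-0.4  0.1 -1.3] w 0.0075
R [[0.074, 0.997, -0.002], [0.997, -0.074, -0.0], [-0.001, -0.002, -1.0]] q [ 0.15  0.21  1.63 -0.    1.3   0.23]
cm [0.39 3.01 0.15] yaw_y -4.25
spin -0.0027
```

View pics/s7z.png

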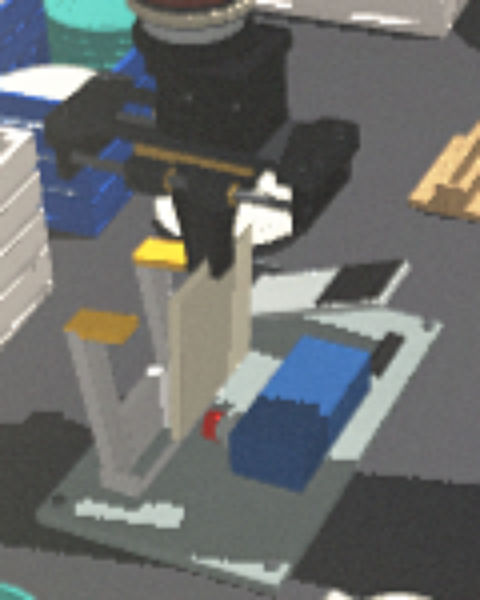

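View pics/t7z.png

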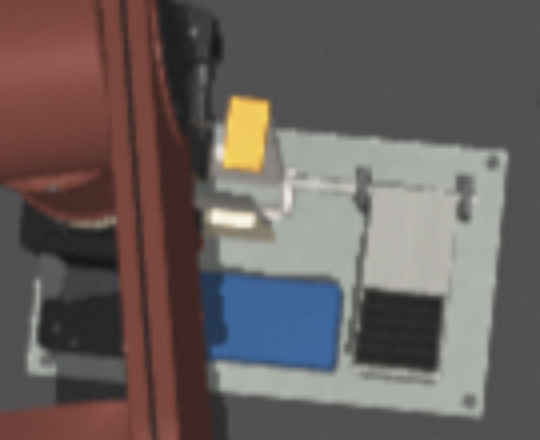

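```bash
python3 - <<'E'
from h import *
c=ld('side7');P=pts(c);f=c['frame'];hsv=cv2.cvtColor(f,cv2.COLOR_RGB2HSV)
O=np.array([.6309,.168,0]);ps=np.radians(-4.1);X=np.array([np.cos(ps),np.sin(ps),0]);Y=np.array([-X[1],X[0],0]);M=np.stack([X,Y,[0,0,1]])
L=(P-O)@M.T*1000
m,Q,n=plane('side7',258,288,195,255,np.array([.585,.17,.12]))
q=(Q-O)@M.T*1000
for z in(70,90,110,130,150,170):
    k=abs(q[:,2]-z)<8
    if k.sum(): print(z,'x',np.median(q[k,0]).round(1),'y',q[k,1].min().round(1),q[k,1].max().round(1))
# yellow hooks in side
y=(hsv[:,:,0]>15)&(hsv[:,:,0]<28)&(hsv[:,:,1]>150)
for b in((234,256,215,228),(250,270,198,209)):
    mm=np.zeros_like(y);mm[b[2]:b[3],b[0]:b[1]]=1
    k=L[mm&y&(L[:,:,2]>125)&(L[:,:,2]<160)];print('hook',len(k),np.percentile(k,[3,50,97],axis=0).round(1).tolist())
c=ld('top7');P=pts(c);L=(P-O)@M.T*1000
mm=np.zeros(P.shape[:2],bool);mm[150:170,270:300]=1
k=L[mm&(L[:,:,2]>160)&(L[:,:,2]<190)];print('tile top(top)',len(k),np.percentile(k,[3,50,97],axis=0).round(1).tolist())
s=read_state();print('tcp marker',((s['tcp_pos']-O)@M.T*1000).round(1))
E
```

```text
side7 N 639 g [0.5788 0.1761 0.1191] n(marker) [ 0.998 -0.019  0.061] tilt fwd deg 3.5 yaw -1.1 zrange 0.056 0.179 res 0.0016
70 x -49.8 y -60.9 50.8
90 x -51.0 y -60.1 52.4
110 x -52.2 y -59.6 51.7
130 x -53.8 y -57.1 52.2
150 x -54.9 y -55.9 51.6
170 x -56.1 y -56.9 50.6
hook 91 [[-16.3, 37.5, 139.2], [1.3, 49.2, 142.9], [23.5, 59.9, 146.8]]
hook 51 [[-11.1, -53.3, 137.9], [9.6, -38.3, 142.0], [22.9, -32.3, 145.3]]
tile top(top) 54 [[-54.5, -61.1, 163.5], [-51.1, -46.7, 178.4], [-47.1, -32.4, 182.9]]
tcp marker [-49.   -3.6 172.9]
```

Emit:
servo_tool:
  deltas:
    - [0.5, 0.1, 0.7, 0, 0]
    - [0.5, 0.2, 1.4, 0, 0]
    - [0.5, 0.3, 2.1, 0, 0]
    - [0.5, 0.36, 2.7, 0, 0]
    - [0.5, 0.36, 2.7, 1, 0]
    - [0.5, 0.36, 2.7, 2, 0]
    - [0.5, 0.36, 2.7, 2.9, 0]
    - [0.5, 0.36, 2.7, 2.9, 0]

```text
clock: 9.37
tcp_pos: [0.6063, 0.1693, 0.1395]
tcp_rot: [-2.3, -2.136, 0.008]
contact_force: [-0.9, -0.0, -1.8]
grip_width: 0.0074
```

```bash
cat >> h.py <<'E'
O=np.array([.6309,.168,0]);ps=np.radians(-4.1);Xm=np.array([np.cos(ps),np.sin(ps),0]);Ym=np.array([-Xm[1],Xm[0],0]);M=np.stack([Xm,Ym,[0,0,1]])
def ms():
    s=read_state();print('t',round(s['clock'],2),'tcp marker',((s['tcp_pos']-O)@M.T*1000).round(1),'F marker',(M@s['contact_force']).round(1),'w',round(s['grip_width']*1000,1))
E
python3 - <<'E'
from h import *
ms()
for n in('side','top'): snap(n,n+'8')
f=ld('side8')['frame'];cv2.imwrite('pics/s8z.png',cv2.resize(f[170:270,230:320],None,fx=6,fy=6)[:,:,::-1])
m,Q,n=plane('side8',245,288,195,265,np.array([.605,.17,.1]))
E
```

```text
t 9.37 tcp marker [-24.6  -0.5 139.5] F marker [-0.9 -0.1 -1.8] w 7.4
side8 N 658 g [0.604  0.178  0.0846] n(marker) [ 0.998 -0.016  0.054] tilt fwd deg 3.1 yaw -0.9 zrange 0.014 0.146 res 0.0015
```

View pics/s8z.png

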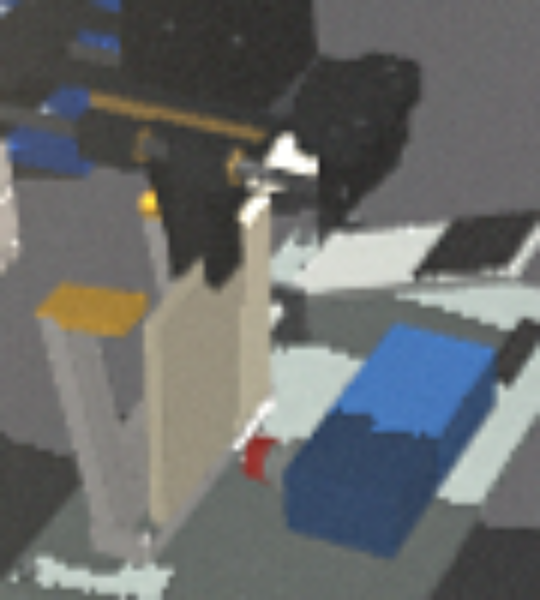

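Emit:
servo_tool:
  deltas:
    - [0.5, 0.05, 0, 0, 0]
    - [0.5, 0.05, 0.1, 0, 0]
    - [0.5, 0.05, 0.2, 0, 0]
    - [0.5, 0.05, 0.3, 0, 0]
    - [0.5, 0.05, 0.35, 0, 0]
    - [0.5, 0.05, 0.4, 0, 0]
    - [0.5, 0.05, 0.4, 0, 0]
    - [0.5, 0.05, 0.4, 0, 0]

```text
clock: 10.13
tcp_pos: [0.6124, 0.1699, 0.1435]
tcp_rot: [-2.302, -2.138, 0.001]
contact_force: [-1.9, -0.2, -0.9]
grip_width: 0.0078
```

```bash
python3 - <<'E'
from h import *
ms()
for n in('side',): snap(n,n+'9')
m,Q,n=plane('side9',245,288,195,265,np.array([.605,.17,.1]))
E
```

```text
t 10.13 tcp marker [-18.6   0.6 143.5] F marker [-1.9 -0.3 -0.9] w 7.8
side9 N 622 g [0.6102 0.1766 0.0896] n(marker) [ 0.998 -0.012  0.064] tilt fwd deg 3.7 yaw -0.7 zrange 0.017 0.15 res 0.0012
```

Emit:
servo_tool:
  deltas:
    - [0.5, -0.05, -0.1, 0, 0]
    - [0.5, -0.05, -0.1, 0.1, 0]
    - [0.5, -0.05, -0.1, 0.3, 0]
    - [0.5, -0.05, -0.1, 0.5, 0]
    - [0.5, -0.05, -0.1, 0.7, 0]
    - [0.5, -0.05, -0.1, 0.9, 0]
    - [0.5, -0.05, -0.1, 1.1, 0]
    - [0.5, -0.05, -0.1, 1.2, 0]

```text
clock: 10.85
tcp_pos: [0.6114, 0.1694, 0.131]
tcp_rot: [-2.302, -2.137, 0.001]
contact_force: [-0.4, -0.2, -2.5]
grip_width: 0.007
```

```bash
python3 - <<'E'
from h import *
ms()
for n in('side',): snap(n,n+'10')
m,Q,n=plane('side10',245,288,195,275,np.array([.605,.17,.08]))
f=ld('side10')['frame'];cv2.imwrite('pics/s10z.png',cv2.resize(f[170:270,230:320],None,fx=6,fy=6)[:,:,::-1])
E
```

```text
t 10.85 tcp marker [-19.6  -0.  131. ] F marker [-0.4 -0.2 -2.5] w 7.0
side10 N 625 g [0.6092 0.1764 0.077 ] n(marker) [ 0.998 -0.014  0.063] tilt fwd deg 3.6 yaw -0.8 zrange 0.011 0.137 res 0.0014
```

View pics/s10z.png

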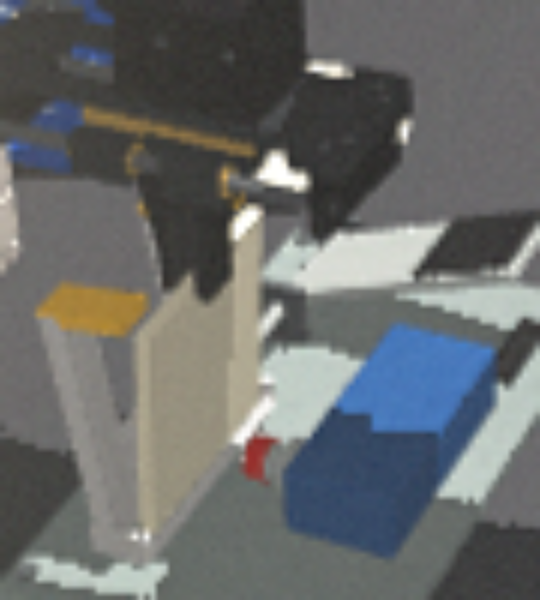

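Emit:
servo_tool:
  deltas:
    - [0.5, 0, 0, 0.15, 0]
    - [0.5, 0, 0, 0.3, 0]
    - [0.5, 0, 0, 0.45, 0]
    - [0.5, 0, 0, 0.6, 0]
    - [0.5, 0, 0, 0.7, 0]
    - [0.5, 0, 0, 0.75, 0]
    - [0.5, 0, 0, 0.75, 0]
    - [0.5, 0, 0, 0.75, 0]

```text
clock: 11.57
tcp_pos: [0.6127, 0.1694, 0.1255]
tcp_rot: [2.301, 2.137, 0.003]
contact_force: [0.2, -0.7, 6.0]
grip_width: 0.0073
```

```bash
python3 - <<'E'
from h import *
ms()
for n in('side',): snap(n,n+'11')
m,Q,n=plane('side11',245,288,195,275,np.array([.605,.17,.08]))
E
```

```text
t 11.57 tcp marker [-1.830e+01  1.000e-01  1.255e+02] F marker [ 0.3 -0.6  6. ] w 7.3
side11 N 589 g [0.6112 0.1766 0.0718] n(marker) [ 0.997 -0.01   0.074] tilt fwd deg 4.3 yaw -0.6 zrange 0.01 0.133 res 0.0013
```

Emit:
servo_tool:
  deltas:
    - [1.5, 0, 0, -0.1, 0]
    - [2, 0, 0.2, -0.1, 0]
    - [2.5, 0, 0.4, -0.1, 0]
    - [3, 0, 0.6, -0.1, 0]
    - [3, 0, 0.6, 0.4, 0]
    - [3, 0, 0.6, 0.9, 0]
    - [3, 0, 0.6, 1.4, 0]
    - [3, 0, 0.6, 1.8, 0]

```text
clock: 12.28
tcp_pos: [0.6169, 0.1689, 0.1047]
tcp_rot: [-2.301, -2.137, 0.002]
contact_force: [-0.4, -0.5, -0.5]
grip_width: 0.0296
```

```bash
python3 - <<'E'
from h import *
ms()
for n in('side','top'): snap(n,n+'12')
m,Q,n=plane('side12',245,288,195,275,np.array([.605,.17,.08]))
f=ld('side12')['frame'];cv2.imwrite('pics/s12z.png',cv2.resize(f[170:270,230:320],None,fx=6,fy=6)[:,:,::-1])
E
```

```text
t 12.28 tcp marker [-1.400e+01 -1.000e-01  1.047e+02] F marker [-0.3 -0.6 -0.5] w 29.6
side12 N 498 g [0.6087 0.1818 0.0692] n(marker) [ 0.991 -0.019  0.135] tilt fwd deg 7.8 yaw -1.1 zrange 0.011 0.132 res 0.0016
```

View pics/s12z.png

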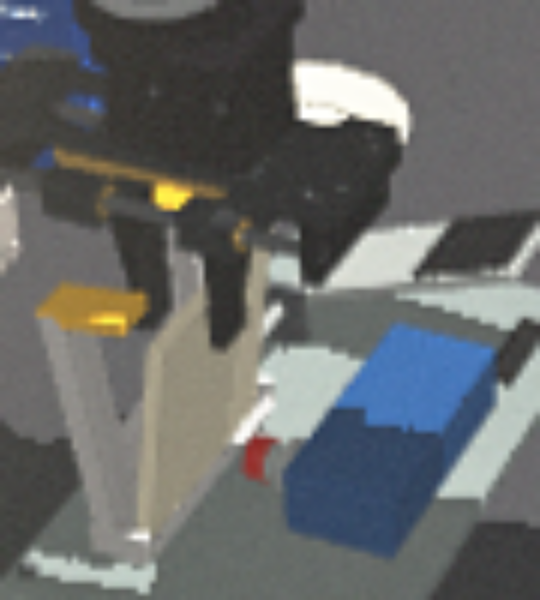

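Emit:
servo_tool:
  deltas:
    - [3, 0, 0.4, 0, 0]
    - [3, 0, 0.8, 0, 0]
    - [3, 0, 1.2, 0, 0]
    - [3, 0, 1.6, 0, 0]
    - [3, 0, 2.0, 0, 0]
    - [3, 0, 2.4, 0, 0]
    - [3, 0, 2.8, 0, 0]
    - [3, 0, 3.1, 0, 0]

```text
clock: 13.05
tcp_pos: [0.6491, 0.1666, 0.1061]
tcp_rot: [2.302, 2.138, 0.0]
contact_force: [-0.2, 0.4, -0.3]
grip_width: 0.03
```

```bash
python3 - <<'E'
from h import *
ms()
for n in('side',): snap(n,n+'13')
m,Q,n=plane('side13',235,288,195,275,np.array([.62,.17,.08]))
f=ld('side13')['frame'];cv2.imwrite('pics/s13z.png',cv2.resize(f[170:270,230:320],None,fx=6,fy=6)[:,:,::-1])
E
```

```text
t 13.05 tcp marker [ 1.820e+01 -1.000e-01  1.061e+02] F marker [-0.2  0.4 -0.3] w 30.0
side13 N 735 g [0.6258 0.1745 0.0645] n(marker) [ 0.982 -0.009 -0.186] tilt fwd deg -10.7 yaw -0.5 zrange 0.011 0.131 res 0.0016
```

View pics/s13z.png

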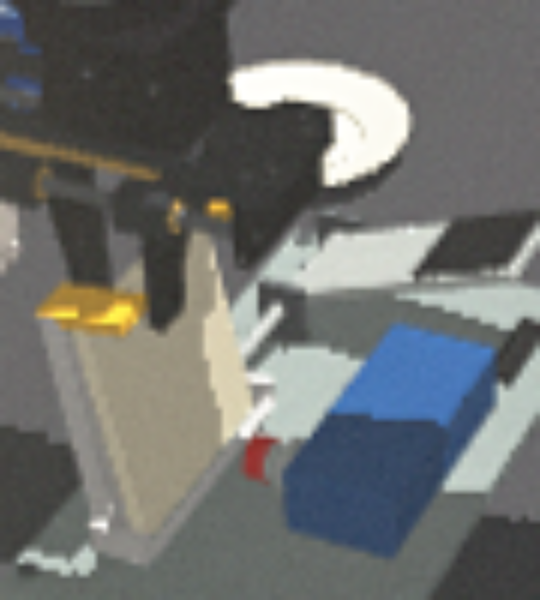

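Emit:
servo_tool:
  deltas:
    - [3, 0, -0.3, 0, 0]
    - [3, 0, -0.6, 0.4, 0]
    - [3, 0, -0.6, 1.0, 0]
    - [3, 0, -0.6, 1.7, 0]
    - [3, 0, -0.4, 1.7, 0]
    - [3, 0, -0.2, 1.7, 0]
    - [3, 0, -0.1, 1.7, 0]
    - [3, 0, 0, 1.7, 0]

```text
clock: 13.77
tcp_pos: [0.6475, 0.1667, 0.0885]
tcp_rot: [-2.301, -2.136, 0.003]
contact_force: [-6.0, 0.7, 0.3]
grip_width: 0.0302
```

```bash
python3 - <<'E'
from h import *
ms()
for n in('side',): snap(n,n+'14')
m,Q,n=plane('side14',235,288,195,275,np.array([.62,.17,.08]))
E
```

```text
t 13.77 tcp marker [16.6 -0.1 88.5] F marker [-6.1  0.3  0.3] w 30.2
side14 N 680 g [0.6259 0.1775 0.0612] n(marker) [ 0.983 -0.011 -0.184] tilt fwd deg -10.6 yaw -0.6 zrange 0.011 0.132 res 0.0017
```

Emit:
servo_tool:
  deltas:
    - [3, 0, 0.1, 0, 0]
    - [3, 0, 0.2, 0, 0]
    - [3, 0, 0.3, 0, 0]
    - [3, 0, 0.3, 0, 0]
    - [3, 0, 0.35, 0, 0]
    - [3, 0, 0.4, 0, 0]
    - [3, 0, 0.4, 0, 0]
    - [3, 0, 0.4, 0, 0]

```text
clock: 14.48
tcp_pos: [0.6479, 0.1667, 0.0883]
tcp_rot: [-2.296, -2.134, 0.013]
contact_force: [-15.5, -0.6, 7.4]
grip_width: 0.0304
```

```bash
python3 - <<'E'
from h import *
ms()
for n in('side',): snap(n,n+'15')
for t in('side14','side15'):
  m,Q,n=plane(t,235,288,195,275,np.array([.62,.17,.08]))
  q=(Q-O)@M.T*1000
  print([(z,np.median(q[abs(q[:,2]-z)<6,0]).round(1)) for z in(25,40,55,70,85,100,115)])
f=ld('side15')['frame'];cv2.imwrite('pics/s15z.png',cv2.resize(f[170:270,230:320],None,fx=6,fy=6)[:,:,::-1])
E
```

```text
t 14.48 tcp marker [17.1 -0.  88.3] F marker [-15.4  -1.7   7.4] w 30.4
side14 N 680 g [0.6259 0.1775 0.0612] n(marker) [ 0.983 -0.011 -0.184] tilt fwd deg -10.6 yaw -0.6 zrange 0.011 0.132 res 0.0017
[(25, np.float64(-12.6)), (40, np.float64(-9.8)), (55, np.float64(-6.7)), (70, np.float64(-4.3)), (85, np.float64(-1.8)), (100, np.float64(1.1)), (115, np.float64(3.9))]
side15 N 684 g [0.6261 0.1777 0.0617] n(marker) [ 0.983 -0.013 -0.185] tilt fwd deg -10.6 yaw -0.7 zrange 0.009 0.13 res 0.0018
[(25, np.float64(-12.6)), (40, np.float64(-9.8)), (55, np.float64(-7.1)), (70, np.float64(-4.0)), (85, np.float64(-1.7)), (100, np.float64(1.1)), (115, np.float64(3.8))]
```

View pics/s15z.png

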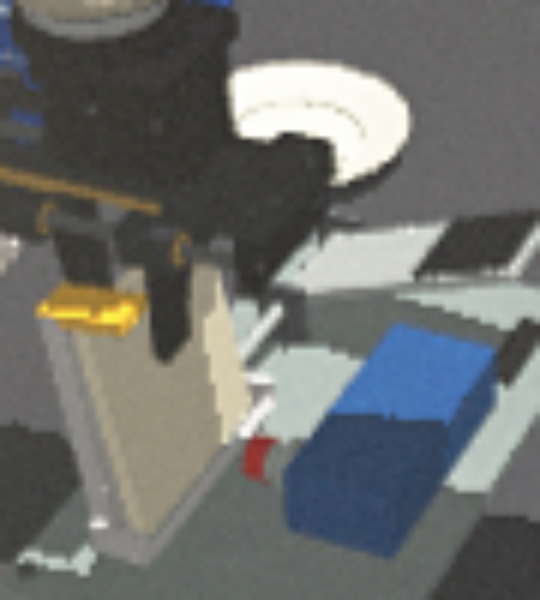

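Emit:
servo_tool:
  deltas:
    - [3, 0, 0, -0.1, 0]
    - [3, 0, 0, -0.2, 0]
    - [3, 0, 0, -0.3, 0]
    - [3, 0, 0, -0.4, 0]
    - [3, 0, 0, -0.5, 0]
    - [3, 0, 0, -0.6, 0]
    - [3, 0, 0, -0.6, 0]
    - [3, 0, 0, -0.6, 0]

```text
clock: 15.2
tcp_pos: [0.6497, 0.1666, 0.0932]
tcp_rot: [-2.299, -2.135, 0.008]
contact_force: [-7.1, 1.8, -2.9]
grip_width: 0.0299
```

```bash
python3 - <<'E'
from h import *
ms()
for n in('side',): snap(n,n+'16')
for t in('side16',):
  m,Q,n=plane(t,235,288,195,275,np.array([.62,.17,.08]))
  q=(Q-O)@M.T*1000
  print([(z,np.median(q[abs(q[:,2]-z)<6,0]).round(1)) for z in(25,40,55,70,85,100,115)])
E
```

```text
t 15.2 tcp marker [18.9 -0.1 93.2] F marker [-7.2  1.2 -2.9] w 29.9
side16 N 691 g [0.6291 0.1787 0.063 ] n(marker) [ 0.989 -0.023 -0.143] tilt fwd deg -8.2 yaw -1.4 zrange 0.009 0.133 res 0.0022
[(25, np.float64(-8.5)), (40, np.float64(-6.6)), (55, np.float64(-4.2)), (70, np.float64(-2.3)), (85, np.float64(-0.5)), (100, np.float64(2.0)), (115, np.float64(4.1))]
```

Emit:
servo_tool:
  deltas:
    - [3, 0, 0, 0.2, 0]
    - [3, 0, -0.2, 0.2, 0]
    - [3, 0, -0.4, 0.2, 0]
    - [3, 0, -0.6, 0.2, 0]
    - [3, 0, -0.8, 0.2, 0]
    - [3, 0, -0.8, -0.4, 0]
    - [3, 0, -0.8, -1, 0]
    - [3, 0, -0.8, -1.6, 0]

```text
clock: 15.92
tcp_pos: [0.645, 0.167, 0.1121]
tcp_rot: [2.302, 2.137, 0.001]
contact_force: [-0.3, 0.7, 0.0]
grip_width: 0.03
```

```bash
python3 - <<'E'
from h import *
ms()
for n in('side',): snap(n,n+'17')
for t in('side17',):
  m,Q,n=plane(t,235,288,195,275,np.array([.62,.17,.08]))
  q=(Q-O)@M.T*1000
  print([(z,np.median(q[abs(q[:,2]-z)<6,0]).round(1)) for z in(25,40,55,70,85,100,115)],np.percentile(q[:,1],[1,99]))
f=ld('side17')['frame'];cv2.imwrite('pics/s17z.png',cv2.resize(f[170:270,230:320],None,fx=6,fy=6)[:,:,::-1])
E
```

```text
t 15.92 tcp marker [ 14.1  -0.  112.1] F marker [-0.4  0.7  0. ] w 30.0
side17 N 718 g [0.6291 0.1763 0.0653] n(marker) [ 0.989 -0.018 -0.146] tilt fwd deg -8.4 yaw -1.0 zrange 0.01 0.132 res 0.0018
[(25, np.float64(-8.6)), (40, np.float64(-6.3)), (55, np.float64(-4.6)), (70, np.float64(-2.2)), (85, np.float64(-0.1)), (100, np.float64(2.2)), (115, np.float64(3.8))] [-56.35756126  60.56634254]
```

View pics/s17z.png

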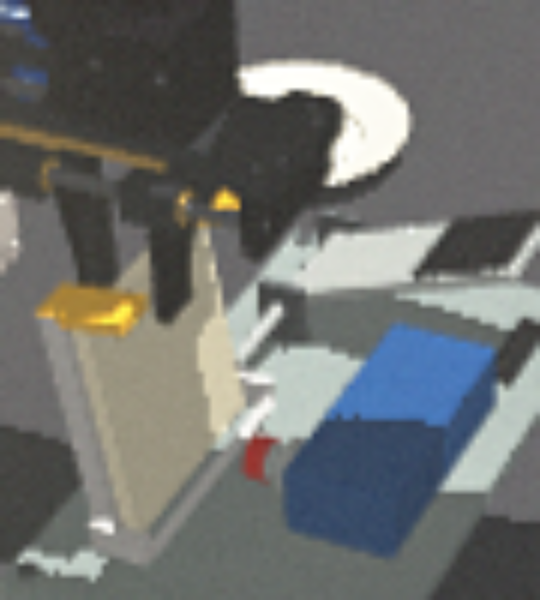

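Emit:
servo_tool:
  deltas:
    - [3, 0, 0, -2, 0]
    - [3, 0, 0, -4, 0]
    - [3, 0, 0, -6, 0]
    - [3, -1, -1, -8, 0]
    - [2, -3, -3, -9, 0]
    - [1, -6, -5.5, -9, 0]
    - [0, -9, -8, -8, 0]
    - [0, -12, -10, -6, 0]

```text
clock: 16.63
tcp_pos: [0.5369, 0.054, 0.1745]
tcp_rot: [2.297, 2.136, 0.008]
contact_force: [0.5, 0.5, -0.7]
grip_width: 0.0109
```

Emit:
servo_tool:
  deltas:
    - [0, -1.5, -0.6, 1.2, 0]
    - [0, -3, -1.2, 2.4, 0]
    - [0, -3, -1.2, 3.4, 0]
    - [0, -3, -1.2, 4.4, 0]
    - [0, -3, -1.2, 5.0, 0]
    - [0, -3, -1.2, 5.0, 0]
    - [0, -3, -1.2, 5.0, 0]
    - [0, -3, -1.2, 5.0, 0]

```text
clock: 17.3
tcp_pos: [0.5225, 0.0263, 0.1216]
tcp_rot: [2.301, 2.138, 0.001]
contact_force: [-0.4, -0.6, -0.1]
grip_width: 0.0006
```

```bash
python3 - <<'E'
from h import *
ms()
for n in('side','top'): snap(n,n+'18')
for t in('side18',):
  m,Q,n=plane(t,235,288,195,275,np.array([.62,.17,.08]))
  q=(Q-O)@M.T*1000
  print([(z,np.median(q[abs(q[:,2]-z)<6,0]).round(1)) for z in(25,40,55,70,85,100,115)],np.percentile(q[:,1],[1,99]))
a=ld('side18')['frame'][150:270,220:340];b=ld('top18')['frame'][115:235,240:360]
cv2.imwrite('pics/z18.png',cv2.resize(np.hstack([a,b]),None,fx=3.3,fy=3.3)[:,:,::-1])
E
```

```text
t 17.3 tcp marker [ -98.  -149.1  121.6] F marker [-0.4 -0.6 -0.1] w 0.6
side18 N 795 g [0.6292 0.1714 0.0704] n(marker) [ 0.989 -0.015 -0.145] tilt fwd deg -8.3 yaw -0.9 zrange 0.01 0.132 res 0.0016
[(25, np.float64(-8.5)), (40, np.float64(-6.3)), (55, np.float64(-4.8)), (70, np.float64(-2.2)), (85, np.float64(-0.0)), (100, np.float64(1.8)), (115, np.float64(4.1))] [-55.20371963  55.02786011]
```

View pics/z18.png

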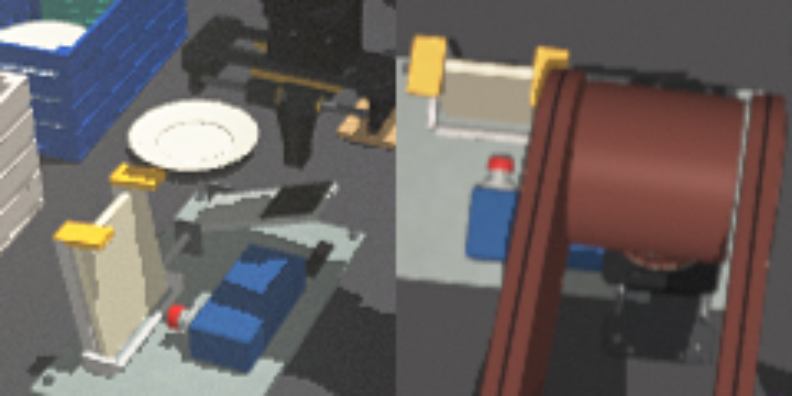

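Emit:
servo_tool:
  deltas:
    - [0, 0, 0, 1, 0]
    - [0, 0, 0, 2, 0]
    - [0, 0, 0, 3, 0]
    - [0, 0, 0, 3.5, 0]
    - [0, 0, 0, 4, 0]
    - [0, 0, 0, 4.4, 0]
    - [0, 0, 0, 4.8, 0]
    - [0, 0, 0, 5.2, 0]

```text
clock: 18.07
tcp_pos: [0.5218, 0.0257, 0.0692]
tcp_rot: [-2.302, -2.138, 0.0]
contact_force: [-3.2, 0.1, 7.0]
grip_width: 0.0006
```

```bash
python3 -c "
from h import *
ms()"
```

```text
t 18.07 tcp marker [ -98.7 -149.8   69.2] F marker [-3.2 -0.1  7. ] w 0.6
```

Pressing at 7 N; continue slowly, drifting slightly forward with the arc.

Emit:
servo_tool:
  deltas:
    - [0, 0, 0, 0.3, 0]
    - [0, 0, -0.05, 0.6, 0]
    - [0, 0, -0.1, 0.9, 0]
    - [0, 0, -0.15, 1.2, 0]
    - [0, 0, -0.2, 1.5, 0]
    - [0, 0, -0.25, 1.8, 0]
    - [0, 0, -0.3, 2.0, 0]
    - [0, 0, -0.3, 2.2, 0]

```text
clock: 18.73
tcp_pos: [0.5178, 0.026, 0.0471]
tcp_rot: [-2.301, -2.137, 0.002]
contact_force: [-5.4, -0.0, 8.8]
grip_width: 0.0008
```

```bash
python3 -c "
from h import *
ms()"
```

```text
t 18.73 tcp marker [-102.6 -149.8   47.1] F marker [-5.4 -0.4  8.8] w 0.8
```

Emit:
servo_tool:
  deltas:
    - [0, 0, 0, 0.1, 0]
    - [0, 0, 0, 0.2, 0]
    - [0, 0, 0, 0.3, 0]
    - [0, 0, 0, 0.4, 0]
    - [0, 0, 0, 0.5, 0]
    - [0, 0, 0, 0.6, 0]
    - [0, 0, 0, 0.7, 0]
    - [0, 0, 0, 0.8, 0]

```text
clock: 19.4
tcp_pos: [0.5173, 0.026, 0.0393]
tcp_rot: [-2.3, -2.136, 0.004]
contact_force: [-8.2, -0.1, 13.3]
grip_width: 0.0004
```

```bash
python3 -c "
from h import *
ms()"
```

```text
t 19.4 tcp marker [-103.1 -149.8   39.3] F marker [-8.2 -0.7 13.3] w 0.4
```

Emit:
servo_tool:
  deltas:
    - [0, 0, 0, 0.03, 0]
    - [0, 0, 0, 0.06, 0]
    - [0, 0, 0, 0.1, 0]
    - [0, 0, 0, 0.13, 0]
    - [0, 0, 0, 0.17, 0]
    - [0, 0, 0, 0.2, 0]
    - [0, 0, 0, 0.2, 0]
    - [0, 0, 0, 0.2, 0]

```text
clock: 20.07
tcp_pos: [0.5173, 0.026, 0.0381]
tcp_rot: [-2.3, -2.136, 0.004]
contact_force: [-11.9, 0.7, 18.4]
grip_width: 0.0005
```

```bash
python3 -c "
from h import *
ms()
for n in('side',): snap(n,n+'19')
a=ld('side19')['frame'][150:270,220:340]
cv2.imwrite('pics/z19.png',cv2.resize(a,None,fx=5,fy=5)[:,:,::-1])
"
```

```text
t 20.07 tcp marker [-103.1 -149.7   38.1] F marker [-11.9  -0.2  18.4] w 0.5
```

View pics/z19.png

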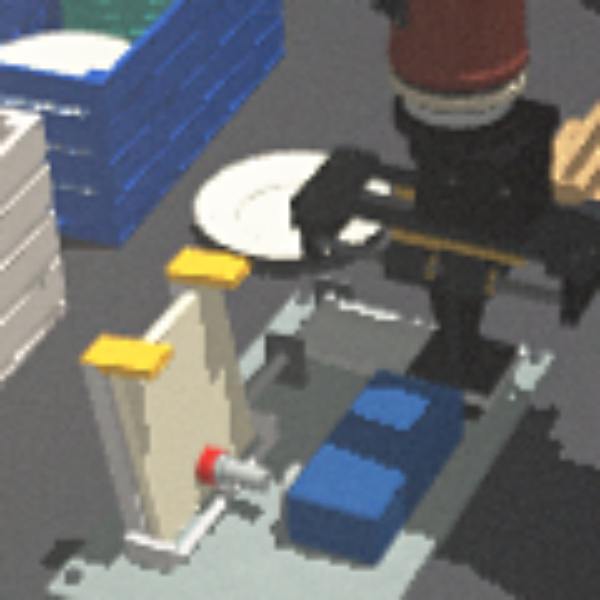

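Emit:
servo_tool:
  deltas:
    - [0, 0, -0.05, 0.03, 0]
    - [0, 0, -0.1, 0.06, 0]
    - [0, 0, -0.12, 0.1, 0]
    - [0, 0, -0.12, 0.1, 0]
    - [0, 0, -0.12, 0.1, 0]
    - [0, 0, -0.12, 0.1, 0]
    - [0, 0, -0.12, 0.1, 0]
    - [0, 0, -0.12, 0.1, 0]

```text
clock: 20.78
tcp_pos: [0.5173, 0.026, 0.038]
tcp_rot: [-2.301, -2.137, 0.002]
contact_force: [-11.0, 1.0, 22.5]
grip_width: 0.0003
```

```bash
python3 -c "
from h import *
ms()"
```

```text
t 20.78 tcp marker [-103.2 -149.7   38. ] F marker [-11.1   0.2  22.5] w 0.3
```

Emit:
servo_tool:
  deltas:
    - [0, 0, 0, 0, 0]
    - [0, 0, 0, 0, 0]
    - [0, 0, 0, 0, 0]
    - [0, 0, 0, 0, 0]
    - [0, 0, 0, 0, 0]
    - [0, 0, 0, 0, 0]
    - [0, 0, 0, 0, 0]
    - [0, 0, 0, 0, 0]

```text
clock: 21.45
tcp_pos: [0.5173, 0.026, 0.038]
tcp_rot: [-2.301, -2.137, 0.002]
contact_force: [-10.9, 0.8, 21.9]
grip_width: 0.0004
```

```bash
python3 - <<'E'
from h import *
ms()
snap('side','side20')
m,Q,n=plane('side20',235,288,195,275,np.array([.62,.17,.08]))
E
```

```text
t 21.45 tcp marker [-103.2 -149.7   38. ] F marker [-11.    0.1  21.9] w 0.4
side20 N 753 g [0.6298 0.1721 0.0733] n(marker) [ 0.989 -0.013 -0.144] tilt fwd deg -8.3 yaw -0.8 zrange 0.009 0.132 res 0.0016
```

Held over a second at the stop; release slowly.

Emit:
servo_tool:
  deltas:
    - [0, 0, 0, -0.3, 0]
    - [0, 0, 0.1, -0.8, 0]
    - [0, 0, 0.1, -1.3, 0]
    - [0, 0, 0.2, -1.8, 0]
    - [0, 0, 0.2, -2.3, 0]
    - [0, 0, 0.3, -2.8, 0]
    - [0, 0, 0.3, -3.3, 0]
    - [0, 0, 0.4, -3.8, 0]

```text
clock: 22.17
tcp_pos: [0.5237, 0.0254, 0.0754]
tcp_rot: [2.3, 2.135, 0.005]
contact_force: [4.6, -0.7, 2.8]
grip_width: 0.0005
```

Emit:
servo_tool:
  deltas:
    - [0, 0, 0, -0.5, 0]
    - [0, 0, 0, -1, 0]
    - [0, 0, 0, -2, 0]
    - [0, 0, 0, -4, 0]
    - [0, 0, 0, -7, 0]
    - [0, 0, 0, -10, 0]
    - [0, 0, 0, -13, 0]
    - [0, 0, 0, -16, 0]

```text
clock: 22.83
tcp_pos: [0.5196, 0.0259, 0.2346]
tcp_rot: [-2.3, -2.136, 0.004]
contact_force: [1.1, -0.0, -0.2]
grip_width: 0.0007
```

Emit:
servo_tool:
  deltas:
    - [0, -1, -2, 0, 0]
    - [0, -2, -4, 0, 0]
    - [0, -3, -6, 0, 0]
    - [0, -4, -8, 0, 0]
    - [0, -5, -10, 0, 0]
    - [0, -5, -10, 0, 0]
    - [0, -5, -10, 0, 0]
    - [0, -5, -10, 0, 0]

```text
clock: 23.5
tcp_pos: [0.418, -0.0166, 0.2339]
tcp_rot: [-2.302, -2.137, 0.0]
contact_force: [0.5, 0.5, -0.0]
grip_width: 0.0004
```

```bash
python3 - <<'E'
from h import *
ms()
for n in('side','top'):snap(n,n+'21')
m,Q,n=plane('side21',235,288,195,275,np.array([.62,.17,.08]))
q=(Q-O)@M.T*1000
print([(z,np.median(q[abs(q[:,2]-z)<6,0]).round(1)) for z in(25,40,55,70,85,100,115)],np.percentile(q[:,1],[1,99]))
for t in('side0','side21'):
    c=ld(t);L=(pts(c)-O)@M.T*1000
    k=(abs(L[...,0]+98)<12)&(abs(L[...,1]+150)<15)&(L[...,2]<110)
    print(t,'tread z',k.sum(),np.median(L[k],0).round(1))
E
```

```text
t 23.5 tcp marker [-199.2 -199.3  233.9] F marker [ 0.4  0.5 -0. ] w 0.4
side21 N 810 g [0.6293 0.1717 0.0704] n(marker) [ 0.99  -0.013 -0.142] tilt fwd deg -8.2 yaw -0.7 zrange 0.011 0.133 res 0.0016
[(25, np.float64(-8.6)), (40, np.float64(-6.3)), (55, np.float64(-4.5)), (70, np.float64(-2.0)), (85, np.float64(0.0)), (100, np.float64(2.0)), (115, np.float64(4.2))] [-57.31639462  55.04833604]
side0 tread z 57 [ -98.1 -154.1   75.8]
side21 tread z 57 [ -98.6 -154.5   74.8]
```

View pics/side21.png

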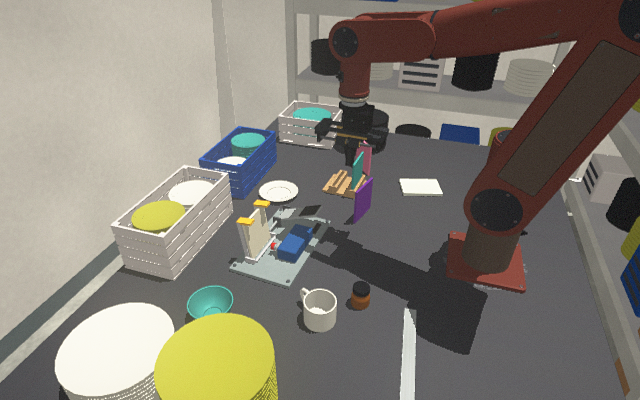

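```bash
python3 -c "
from cell import *
print(job_done())"
```

```text
the job is handed in; nothing more can be done
None
```

The cream tile is standing in the marker and has been marked. The treadle is back up, the arm is clear, and I handed the job in at 23.5 s of the allowed 61 s.

**How it went:**
- **Tilting:** The tool can't tilt, so I gripped the tile by its top edge and levered it over in the rack slot. It sprang back from about 14° to about 4° of forward lean when it left the rack. That is less than the 15–28° you specified, but the foot still cleared the lip and went in under the hooks without force.
- **Straightening:** I opened the fingers and pushed the tile back with the front finger. At first the foot stayed about 4 mm forward, at a 10.6° lean. Pushing harder (15 N) did not move it. Easing the tile up slightly while pushing let the foot slide in.
- **Treadle:** I pressed it down in small steps to about 22 N vertical, 25 N in total. Another 1 mm of command moved it only 0.1 mm, so it was on its stop. I held it there for over a second, then let it up slowly.

**Last checks:**
- **Tile:** It leans back 8.2° and lies flush against the rest. It spans about −57 to +55 mm across the slot, so it is centred.
- **Treadle:** The tread is back within 1 mm of its starting height, which is about the noise of the measurement. With the treadle down, the tool was at 38 mm, matching the stop height you gave, and the picture showed the red pad against the tile. I could not read the treadle angle or the pad force directly.
- **Surroundings:** In the last side picture the teal tile and the crockery look undisturbed; I did not measure their positions again.

**Disagreement:** The side camera placed surfaces about 2–3 mm further forward than the arm's own position did. I therefore located the hooks by touch before lowering the tile.

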